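# Unlock the bench drawer and put the skiving knife away

## Robot

A 7-joint arm with a two-finger parallel gripper is mounted at the origin on the work surface. World frame = base frame: x ahead of the robot, y to its left, z up, the work surface at z = 0. Lengths are in m, angles in rad, forces in N, time in s.
With the tool pointing down it reaches from about 0.35 to 0.9 m from the base axis. Payload 8.1 kg.
Tool frame: the origin (TCP) lies at the very end of the fingers, on their centre line; the grasp point (between the pads) lies 19 mm behind it (grasp_offset is the distance from the TCP to the grasp point, in m); z points along the fingers, y is the line along which they close (so a half turn about z gives the same grasp; the last joint's range is limited). The gripper opens to 92 mm and grips with 3 to 60 N. Pads are 19 mm wide; open, the fingers measure 130 mm over their backs; the gripper's body (75 mm by 190 mm) begins 47 mm behind the grasp point.
Start: joints at [-1.451, 0.434, 0.025, 1.573, -0.012, 1.134, -0.075], TCP at [0.138, 0.61, 0.227] pointing down, gripper open.
Joint ranges: [-2.62, 2.62], [-0.44, 2.09], [-1.27, 1.32], [0.08, 2.57], [-1.32, 4.46], [0.12, 2], [-2.74, 2.74]. Speed limits (rad/s): [2.22, 2.22, 3.01, 3.01, 3.14, 3.14, 3.14].

## Interface

Orientations are given as a rotation vector (axis times angle).
In Python, from cell import observe, get_image, camera_params, sign_off, silhouettes, grasp_offset gives the robot as it stands. The module is installed in compiled form; this text tells all that it offers.
- The arm moves only by the tool jog_arm, never from a script. Its argument "motion" is a list that holds one entry, the list of rows, each a list of 7 numbers: the shift along the tool's x, y, z in m, then the turn, a rotation vector about the tool's x, y, z in rad, then the closure, from -1 (fully open) to 1 (shut), so that 0 is half open. In form: [[[dx, dy, dz, wx, wy, wz, hand], ...]]. A call has 1 to 10 rows; each row is the pose to reach, as a shift and turn from the pose commanded when the call began, along the tool's axes at that moment; what a row does not reach only later rows make up. A row lasts 1/12 s, in which the tool goes at most 41.7 mm and 7.16 degrees, less where a joint would pass 70% of its speed; a pose out of reach is approached as far as the arm can. A call with a gripper value outside its range is refused whole. The fingers move at their own pace and stop on an object; "force" is the grip in N (left out, the last holds). Time passes only in rows, so rows that repeat a pose let the fingers close. It gives the time, the measured TCP pose, the force, the opening and the grip force at its end, in the units of the state.
- observe(): the state, without advancing time (a new reading comes with each control period).
- get_image(name): name is "side" or "top"; returns the picture (420x560x3 uint8, red, green, blue); there is no depth.
- camera_params(name): a dict with "vertical_fov" (degrees; the focal length in pixels is half the picture's height over the tangent of half this angle, whatever the lens; pixels are square), "cx", "cy" (the principal point, pixels), "dist_coeffs" ([k1, k2, p1, p2, k3] as OpenCV has them; the pictures are not rectified), "T" (4x4, takes a point from camera to world coordinates). Camera axes: x right, y down, z forward; pixel columns grow to the right and rows downward; lengths in m; the calibration is good to about 2 mm. A picture is of the moment at which its call begins. camera_params takes no time and is no camera call.
- sign_off(): hands the job in; it is judged then, once.
Trained networks look in the newest picture that a camera, given by its name, has taken for a name from the list of things; names that differ only in an ending like _2 or _b are one class to them, and where a whole thing is asked for, a point or a joint stands for the part that bears it (a point fixed in the world has none). Each returns a list of dicts, best first, with "p" (0 to 1); they miss things now and then, are a little off and sometimes report something else, mostly with a low value. They report only what shows in the picture. A call takes as long as a camera call. They do not tell look-alikes from the thing itself.
- silhouettes(query, camera): "mask" (420x560 bool, what is visible of it) and "pixel" ([column, row] in pixels, amid what is visible of it).
The state is a dict: "clock": time; "joints": joint angles; "dq": joint speeds; "joint_efforts": joint torques, N m; "position": TCP position; "ee_rot": TCP orientation; "force": force on the tool from outside, world axes, zero at the start; "ft_torque": the same for the moment, N m; "width": opening from 0.0 (shut) to 1.0 (fully open); "gripper_force": force on a finger pad.
Only numpy, scipy, OpenCV 4.12 (cv2) and the standard library are available. Lean on these libraries where they do the work, as an engineer would, in place of code of your own. Each camera call takes 0.05 s, during which the arm holds its last target. There are 200 camera calls.

## Task

Put the broad-bladed skiving knife away: turn the steel lock key on top of the little cabinet until it points straight out along the drawer's slide, so that the lock blade lines up with the slot in the drawer front, then pull the drawer well open by its knob. Lay the knife on the drawer's floor, let go of it, and push the drawer fully shut again with the knife inside. Leave the awl, both bottles and the heel block where they are.

Things in the scene. Friction and masses are not known exactly. Their poses are not given: they have to be found in the camera images.
- cabinet: Fixed wooden cabinet on the 3 mm mat, at the left, its drawer facing right, 250 mm wide, 175 high, 285 deep. Origin: its underside at mat height, below the middle of the shut drawer's face; +x points into the cabinet, the drawer slides out along -x. Heights below are above this origin. The drawer fills the lower part; the shelf above it juts out over the knob. The flat top carries the lock key
- drawer (a joint): How far the drawer is pulled out, m: 0 shut, 0.2 at its stop. It starts shut, slides with about 2 N and stays where it is left. While the lock is crosswise it moves only about 10 mm before it is blocked
- drawer_knob (a point): Dark wooden mushroom knob in the middle of the drawer front, 29 mm across, reaching 55 mm out from the face. The point is on its axis, 42 mm in front of the face, 64 mm high; when shut it is 8 mm farther out than the shelf edge. Moves with the drawer. Axes as the cabinet's
- drawer_floor (a point): Middle of the drawer's inner floor, 135 mm behind its front face, 40 mm high; moves with the drawer. Axes as the cabinet's. The tray's inner space: x -114 to 114 mm, y -99 to 99 mm; its rim is 28 mm above the floor. The drawer front (244 mm wide, 15 thick, its back at x -120) ends 57 mm above the floor
- knife_mid (a point): Middle of the skiving knife's dark wooden handle, half-way up. The handle is 90 mm long (x), 20 wide (y), 22 high; at its +x end a brass ferrule and a flat steel blade 32 mm wide, ending 94 mm from this point. About 90 g. It lies on the mat at the right, in one of two places, the awl in the other; the point is 11 mm above what it lies on
- awl: Bystander: awl with a light turned wooden handle 85 mm long and 22 mm thick and a thin 60 mm steel spike (+x). Origin under the middle of the handle. It lies in the other of the two places
- dye: Bystander: black bottle, 54 mm diameter, 110 mm high, at the far right. Origin under its middle
- glue: Bystander: white bottle, 54 mm diameter, 100 mm high, at the far side, in the middle. Origin under its middle
- heel: Bystander: flat light-wood heel block, D shaped, 75 x 70 x 16 mm, at the right, near the robot. Origin at its underside
- shelf_edge (a point): Middle of the shelf's lower front edge, 34 mm in front of the shut drawer's face, 100 mm high; the shelf goes from here up to 175 mm. A gripper pointing straight down cannot reach the shut drawer's knob below it: tilt it 35 to 45 degrees, leaning away from the cabinet, fingers pointing down and in under the shelf
- key_grip (a point): Middle of the lock key's upright steel handle bar, on its vertical axis, 203 mm high, 14.5 mm in front of the shut drawer's face, 85 mm to the cabinet's +y. Bar 42 mm long (this point's x), 14 thick (y), ending 18 above the point; it stands on a 40 mm disc, top 20 mm below the point. The shaft turns freely either way in its holes (0.5 to 1 mm play), cannot come out and stays where it is left
- slot (a point): Open slot in the upper edge of the drawer front: 14 mm wide, 29 deep; point at its top, in the face, 97 mm high; axes as the cabinet's. In front of it, on the key's shaft, hangs a blade 26 mm long (along key_grip's x), 8 thick, 72 to 97 high. It blocks the drawer unless it lies along the slide (key_grip x along cabinet x, either way round, within about 0.2 rad). Starts 0.7 to 1.4 rad off
Things that resemble listed ones, but are neither listed nor needed, are in the scene too. What is shaped like the part that bears key_grip but orange or yellow is not meant.

How it is judged:
On the way, in this order (a step that is already met when the one before it is completed fails the run):
1. the lock is turned in line with the slot (within 0.25 rad) while the drawer is still shut (angle between the x axis of key_grip and the x axis of cabinet, either way round below 0.25 rad and value of joint drawer below 0.02 m), for 0.2 s.
2. the drawer is pulled open by 100 mm or more (value of joint drawer above 0.1 m), for 0.2 s.
3. the knife lies released on the floor of the open drawer (value of joint drawer above 0.08 m and x of knife_mid in the frame of drawer_floor between -0.115 and 0.115 m and y of knife_mid in the frame of drawer_floor between -0.1 and 0.1 m and z of knife_mid in the frame of drawer_floor between 0 and 0.022 m and contact force between the fingers and knife below 0.1 N), for 0.2 s.
4. the drawer is shut to within 6 mm (value of joint drawer below 0.006 m), for 0.2 s.
At the end, for the whole second after the job is handed in: The drawer is shut to within 6 mm and the knife lies at rest on its floor (handle middle inside the tray and less than 22 mm above the floor) (value of joint drawer below 0.006 m and x of knife_mid in the frame of drawer_floor between -0.115 and 0.115 m and y of knife_mid in the frame of drawer_floor between -0.1 and 0.1 m and z of knife_mid in the frame of drawer_floor between 0 and 0.022 m and linear speed of knife below 0.02 m/s); the robot touches nothing.
It fails at once if the awl, a bottle or the heel block is moved by more than 30 mm (distance of any of awl, dye, glue, heel from where it was at the start of the episode above 0.03 m).
It fails at once if a bottle is tipped by more than 0.5 rad (angle between any of dye, glue's own z axis and vertical above 0.5 rad).
It also fails if it takes over 67 s, if anything falls off the work surface, if the arm or the gripper's body presses on something with over 40 N, if the wrist force passes 120 N, or if a joint passes its speed limit or range.

## Working session

There is one attempt and no reset: what is moved stays moved. The work goes in short steps, Python scripts to look and compute and a tool call to move; the robot and the scene stay as the last step left them, time stands still between calls to the robot, and variables do not carry over. Pictures are saved under pics/ and viewed, at most 10 in all, crops included, and the job is handed in when it is done.

Besides the shell and the picture viewer there is one more tool, called after "Emit:" as name(argument=value, ...) on one line, values as JSON. jog_arm: Moves the arm, as the interface text tells. Its arguments: {"type":"object","properties":{"motion":{"type":"array"},"force":{"type":"number"}},"required":["motion"]}

```bash
mkdir -p pics
cat > h.py <<'E'
import numpy as np, cv2
from cell import *
from scipy.spatial.transform import Rotation as R
def K(n):
    p=camera_params(n); f=210/np.tan(np.radians(p["vertical_fov"])/2)
    return np.array([[f,0,p["cx"]],[0,f,p["cy"]],[0,0,1.]]),np.array(p["dist_coeffs"],float),np.array(p["T"])
def ray(n,px):
    k,d,T=K(n); u=cv2.undistortPoints(np.array(px,float).reshape(-1,1,2),k,d).reshape(-1,2)
    return T[:3,3],np.c_[u,np.ones(len(u))]@T[:3,:3].T
def onz(n,px,z):
    o,r=ray(n,px); return o+r*((z-o[2])/r[:,2])[:,None]
def proj(n,P):
    k,d,T=K(n); Ti=np.linalg.inv(T); rv=cv2.Rodrigues(Ti[:3,:3])[0]
    return cv2.projectPoints(np.array(P,float).reshape(-1,1,3),rv,Ti[:3,3],k,d)[0].reshape(-1,2)
def tool(P=None,rot=None):
    s=observe(); p=np.array(s["position"]); r=R.from_rotvec(s["ee_rot"])
    return s,p,r
E
python3 - <<'E'
from h import *
np.set_printoptions(precision=3,suppress=True)
ims=[]
for n in("top","side"):
    im=get_image(n); cv2.imwrite(f"pics/{n}0.png",im[:,:,::-1])
    print(n,K(n)[2])
    for q in("cabinet","key_grip","drawer_knob","knife_mid","awl","dye","glue","heel"):
        for r in silhouettes(q,n):
            if r["p"]>.2:
                m=r["mask"].astype(np.uint8); print(q,round(r["p"],2),np.round(r["pixel"]),m.sum(),np.round(cv2.minAreaRect(cv2.findNonZero(m)) [0:1],0), cv2.minAreaRect(cv2.findNonZero(m))[1:])
print(observe())
E
```

```text
top [[ 0.02  -0.986  0.168  0.283]
 [-0.999 -0.024 -0.023  0.132]
 [ 0.026 -0.167 -0.986  1.199]
 [ 0.     0.     0.     1.   ]]
cabinet 0.87 [183. 178.] 11877 [[187. 178.]] ((100.51984405517578, 130.99917602539062), 86.05481719970703)
key_grip 0.74 [239. 198.] 199 [[237. 198.]] ((17.0, 14.0), 90.0)
key_grip 0.57 [110. 173.] 291 [[108. 171.]] ((29.891942977905273, 13.67397403717041), 32.00538635253906)
key_grip 0.53 [200. 309.] 245 [[199. 306.]] ((15.0, 20.0), 90.0)
drawer_knob 0.44 [247. 175.] 56 [[242. 197.]] ((6.957010269165039, 49.01530456542969), 18.43494987487793)
knife_mid 0.92 [370. 181.] 365 [[366. 186.]] ((43.0, 10.0), 90.0)
knife_mid 0.35 [237. 198.] 218 [[238. 199.]] ((14.849241256713867, 16.970561981201172), 45.0)
awl 0.69 [423. 205.] 228 [[420. 200.]] ((42.993682861328125, 8.110054016113281), 62.10273361206055)
dye 0.97 [402. 129.] 416 [[398. 131.]] ((17.677669525146484, 28.284271240234375), 45.0)
glue 0.55 [335. 125.] 314 [[337. 127.]] ((16.970561981201172, 21.920310974121094), 45.0)
heel 0.8 [404. 242.] 468 [[401. 242.]] ((24.352798461914062, 22.12331771850586), 59.03
[... 742 characters left out ...]
312, 40.98851776123047), 14.03624439239502)
glue 0.41 [308. 208.] 946 [[306. 207.]] ((16.314834594726562, 75.46087646484375), 83.41805267333984)
heel 0.75 [273. 359.] 1195 [[276. 362.]] ((37.47665786743164, 37.47665786743164), 45.0)
{'clock': 0.9, 'joints': array([-1.451,  0.434,  0.025,  1.573, -0.012,  1.134, -0.075]), 'dq': array([-0.002, -0.001,  0.001,  0.002,  0.   , -0.   ,  0.   ]), 'joint_efforts': array([ -0.   , -66.766,   0.983, -31.48 ,  -0.061,   0.033,   0.   ]), 'position': array([0.138, 0.61 , 0.227]), 'ee_rot': array([0.349, 3.122, 0.   ]), 'force': array([0.233, 0.091, 0.299]), 'ft_torque': array([ 0.01 ,  0.022, -0.04 ]), 'gripper_force': 0.0, 'width': 1.0043095650541998}
```

View pics/top0.png

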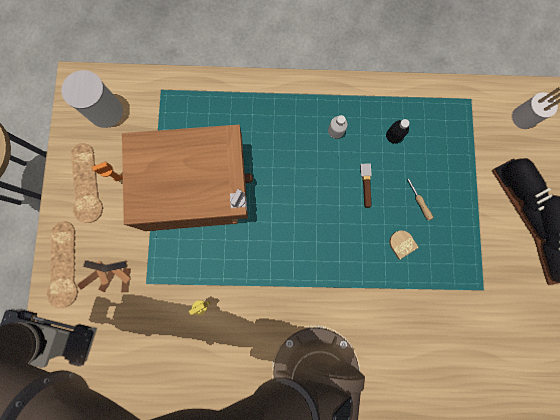

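View pics/side0.png

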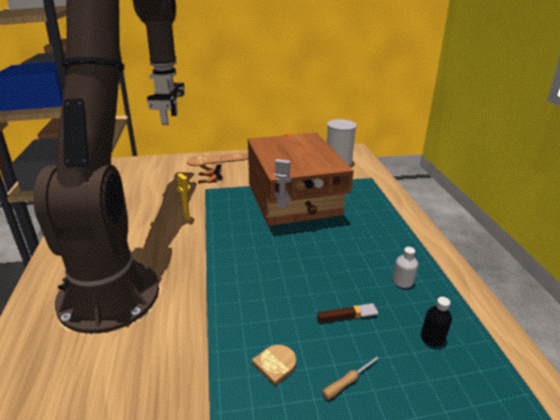

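Steel key candidates: (238,198) on the cabinet top, silver and therefore the one wanted. The orange one at (103,171) and the yellow one at (199,306) are decoys. The knife is at (367,185), dark handle with a broad blade. The awl is at (420,200), light handle. I'll check the key close up.

Run:
```python
import cv2,numpy as np
t=cv2.imread("pics/top0.png");s=cv2.imread("pics/side0.png")
a=cv2.resize(t[115:240,115:260],None,fx=2.7,fy=2.7,interpolation=cv2.INTER_CUBIC)
b=cv2.resize(t[180:220,222:262],(390,340),interpolation=cv2.INTER_CUBIC) 
b=cv2.resize(t[180:215,222:262],None,fx=9,fy=9,interpolation=cv2.INTER_CUBIC)
c=cv2.resize(s[128:226,240:360],None,fx=2.6,fy=2.6,interpolation=cv2.INTER_CUBIC)
o=np.zeros((600,800,3),np.uint8)
o[:a.shape[0],:a.shape[1]]=a; o[:b.shape[0],400:400+b.shape[1]]=b
o[340:340+c.shape[0],:c.shape[1]]=c
d=cv2.resize(t[155:215,340:440],None,fx=4,fy=4,interpolation=cv2.INTER_CUBIC);o[340:580,400:800]=d
cv2.imwrite("pics/c1.png",o)
```

```text
(no output)
```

View pics/c1.png

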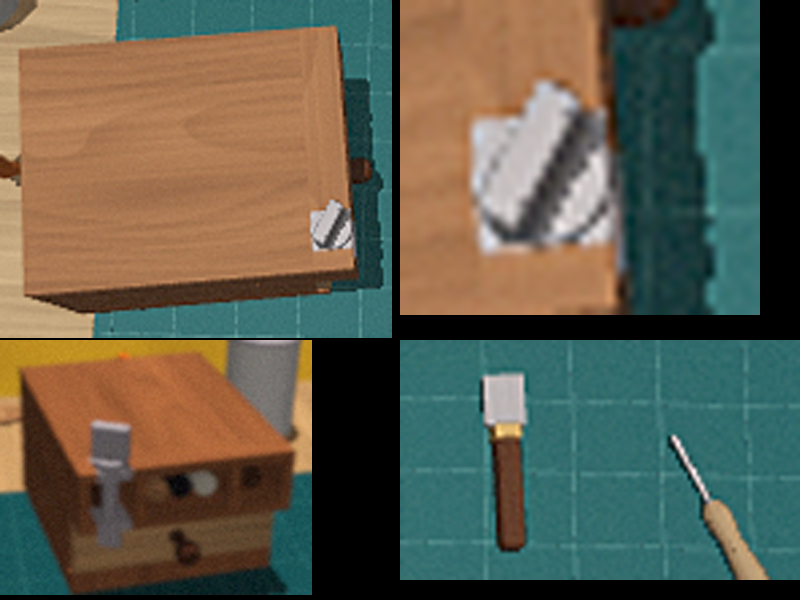

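Run:
```python
from h import *
np.set_printoptions(precision=4,suppress=True)
c=np.array([[20,50],[337,27],[355,270],[25,293]])/2.7+115
C=onz("top",c,.178)[:,:2]; print(C)
# model corners in cabinet frame (x into, y): back-left(+x,-y) etc
for D in(251,285):
    M=np.array([[D,-125],[-34,-125],[-34,125],[D,125]])/1000.
    a=M-M.mean(0);b=C-C.mean(0)
    th=np.arctan2((a[:,0]*b[:,1]-a[:,1]*b[:,0]).sum(),(a*b).sum()); Rm=np.array([[np.cos(th),-np.sin(th)],[np.sin(th),np.cos(th)]])
    t=C.mean(0)-Rm@M.mean(0); print(D,"yaw",th,"org",t,"res mm",(C-M@Rm.T-t)*1e3)
    print("key pred",Rm@[-.0145,.085]+t,"knob",Rm@[-.042,0]+t,"shelf corners", np.linalg.norm(C[1]-C[2]),np.linalg.norm(C[0]-C[1]))
b=np.array([[540,82],[580,110],[520,235],[482,205]])-[400,0]; b=b/9.+[222,180]
B=onz("top",b,.224)[:,:2]; print("key bar",B,B.mean(0),"ang",np.arctan2(*(B[0]-B[3])[::-1]),np.arctan2(*(B[1]-B[2])[::-1]), np.linalg.norm(B[0]-B[3]),np.linalg.norm(B[0]-B[1]))
k=(np.array([[495,435],[524,435],[524,548],[498,548],[484,376],[524,374]])-[400,340])/4+[340,155]
print("knife",onz("top",k,.02))
for n in("top","side"):
    for q in("drawer_knob","knife_mid"):
        get_image(n)
        r=silhouettes(q,n)[:1]
        if r: print(n,q,r[0]["pixel"],onz(n,[r[0]["pixel"]],.014 if q[0]=="k" else .067))
```

```text
[[0.644  0.5451]
 [0.6779 0.2295]
 [0.4293 0.2025]
 [0.3994 0.519 ]]
251 yaw 1.6741251864175637 org [0.5489 0.2661] res mm [[ -3.3135  16.4613]
 [  1.2322 -15.6844]
 [  1.2729 -16.8719]
 [  0.8083  16.0949]]
key pred [0.4658 0.2429] knob [0.5532 0.2244] shelf corners 0.2500848548108153 0.3174454062936125
285 yaw 1.673944865675548 org [0.5506 0.2492] res mm [[-1.591  -0.4285]
 [-0.4949  1.2503]
 [-0.4496  0.018 ]
 [ 2.5355 -0.8398]]
key pred [0.4675 0.226 ] knob [0.5549 0.2074] shelf corners 0.2500848548108153 0.3174454062936125
key bar [[0.4887 0.2243]
 [0.4809 0.2128]
 [0.4447 0.2282]
 [0.453  0.2392]] [0.4668 0.2261] ang -0.39462926739638354 -0.4037423603666595 0.038659305245378306 0.013949481887769934
knife [[ 0.5747 -0.1471  0.02  ]
 [ 0.5753 -0.1699  0.02  ]
 [ 0.4859 -0.1682  0.02  ]
 [ 0.4855 -0.1481  0.02  ]
 [ 0.622  -0.1392  0.02  ]
 [ 0.6245 -0.1708  0.02  ]]
top drawer_knob [249.8, 176.8] [[0.5601 0.2045 0.067 ]]
top knife_mid [369.2, 178.0] [[ 0.5791 -0.1658  0.014 ]]
side drawer_knob [308.2, 206.9] [[0.5496 0.2255 0.067 ]]
side knife_mid [349.0, 313.9] [[ 0.5597 -0.1613  0.014 ]]
```

```bash
cat >> h.py <<'E'
YAW=1.674; ORG=np.array([.5506,.2492,.003])
cx=np.array([np.cos(YAW),np.sin(YAW),0]); cy=np.array([-cx[1],cx[0],0]); up=np.array([0,0,1.])
def cab(x,y,z): return ORG+cx*x+cy*y+up*z
def rot(phi,tilt=0):   # tool y at heading phi; tilt leans body away from the cabinet
    y=np.array([np.cos(phi),np.sin(phi),0]); z=-up*np.cos(tilt)+cx*np.sin(tilt)
    y-=z*(y@z); y/=np.linalg.norm(y); return R.from_matrix(np.c_[np.cross(y,z),y,z])
def go(*poses, grasp=False):
    s,p,r=tool()
    print("t",round(s["clock"],2),"pos",p.round(4),"j",np.round(s["joints"],2),"w",round(s["width"],3),"F",np.round(s["force"],1))
    for q,o in poses:
        q=np.array(q,float)-(o.apply([0,0,.019]) *-1 if grasp else 0)
        print(np.r_[r.inv().apply(q-p),(r.inv()*o).as_rotvec()].round(4).tolist())
E
python3 -c "
from h import *
k=cab(-.0145,.085,0); print(k,cab(-.042,0,.064))
go(([.467,.226,.28],rot(1.171)),([.467,.226,.192],rot(1.171)))"
```

```text
[0.46754606 0.2260204  0.003     ] [0.55492686 0.20742347 0.067     ]
t 1.3 pos [0.1381 0.6096 0.2268] j [-1.45  0.43  0.03  1.57 -0.01  1.13 -0.08] w 1.0 F [-0.3  0.2  0. ]
[-0.4055, -0.3014, -0.0532, 0.0001, 0.0, 0.1769]
[-0.4055, -0.3014, 0.0348, 0.0001, 0.0, 0.1769]
```

Emit:
jog_arm(motion=[[[-0.04,-0.03,-0.053,0,0,0.02,-1],[-0.4055,-0.3014,-0.053,0,0,0.177,-1],[-0.4055,-0.3014,-0.053,0,0,0.177,-1],[-0.4055,-0.3014,-0.053,0,0,0.177,-1],[-0.4055,-0.3014,-0.053,0,0,0.177,-1],[-0.4055,-0.3014,-0.053,0,0,0.177,-1],[-0.4055,-0.3014,-0.053,0,0,0.177,-1],[-0.4055,-0.3014,-0.053,0,0,0.177,-1],[-0.4055,-0.3014,-0.053,0,0,0.177,-1],[-0.4055,-0.3014,-0.053,0,0,0.177,-1]]], force=15)

```text
clock: 2.13
position: [0.4015, 0.3017, 0.2753]
ee_rot: [0.624, 3.079, 0.001]
force: [-0.4, 1.1, -1.4]
width: 0.999
gripper_force: 0.0
```

```bash
python3 -c "
from h import *
go(([.467,.226,.28],rot(1.171)),([.467,.226,.192],rot(1.171)))"
```

```text
t 2.13 pos [0.4015 0.3017 0.2753] j [-0.95  0.19  0.24  1.81 -0.05  1.15  0.48] w 0.999 F [-0.4  1.1 -1.4]
[-0.0898, -0.0442, -0.0047, 0.0009, 0.0001, -0.0]
[-0.0898, -0.0443, 0.0833, 0.0009, 0.0001, -0.0]
```

Emit:
jog_arm(motion=[[[-0.085,-0.042,0,0,0,0,-1],[-0.085,-0.042,0,0,0,0,-1],[-0.085,-0.042,0,0,0,0,-1],[-0.085,-0.042,0,0,0,0,-1],[-0.085,-0.042,0,0,0,0,-1],[-0.085,-0.042,0,0,0,0,-1]]])

```text
clock: 2.63
position: [0.4616, 0.2329, 0.2748]
ee_rot: [-0.621, -3.079, -0.001]
force: [-0.5, 1.2, 0.1]
width: 1.0
gripper_force: 0.0
```

```bash
python3 -c "
from h import *
go(([.467,.226,.192],rot(1.171)))"
```

```text
t 2.63 pos [0.4616 0.2329 0.2748] j [-0.81  0.22  0.3   1.78 -0.07  1.16  0.68] w 1.0 F [-0.5  1.2  0.1]
[-0.0077, -0.0043, 0.0828, 0.0003, -0.0007, 0.0015]
```

Emit:
jog_arm(motion=[[[-0.006,-0.004,0.03,0,0,0,-1],[-0.006,-0.004,0.06,0,0,0,-1],[-0.006,-0.004,0.079,0,0,0,-1],[-0.006,-0.004,0.079,0,0,0,-1],[-0.006,-0.004,0.079,0,0,0,-1],[-0.006,-0.004,0.079,0,0,0,-1]]])

```text
clock: 3.13
position: [0.4666, 0.227, 0.1971]
ee_rot: [0.621, 3.079, 0.002]
force: [0.6, 0.1, 0.5]
width: 1.005
gripper_force: 0.0
```

```bash
python3 -c "
from h import *
go(([.467,.226,.192],rot(1.171)))
a=get_image('top')[160:240,180:280];b=get_image('side')[110:220,225:345]
o=np.zeros((440,800,3),np.uint8);o[:320,:400]=cv2.resize(a,None,fx=4,fy=4);o[:366,400:]=cv2.resize(b,(400,366));cv2.imwrite('pics/c2.png',o[:,:,::-1])"
```

```text
t 3.13 pos [0.4666 0.227  0.1971] j [-0.79  0.29  0.29  1.89 -0.1   0.97  0.72] w 1.005 F [0.6 0.1 0.5]
[-0.0007, -0.0008, 0.0051, 0.0014, 0.0006, 0.0016]
```

View pics/c2.png

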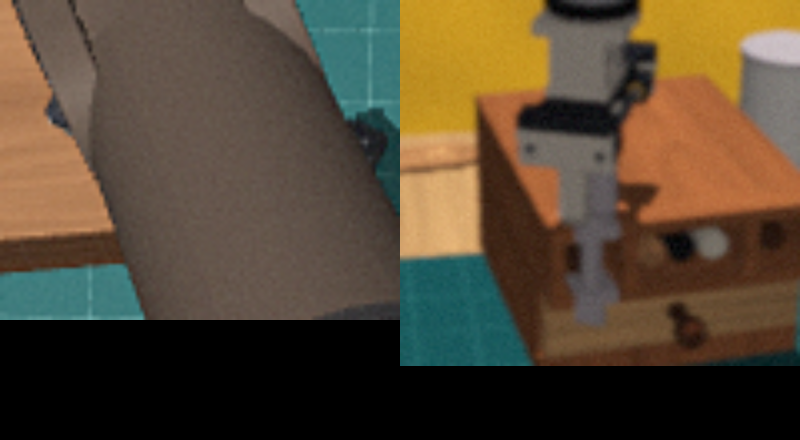

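The side crop shows the fingers bracketing the key bar at about (590,200) in the crop. Above it, the gripper is aligned. I'll go down 3 mm more and close gently.

Emit:
jog_arm(motion=[[[0,0,0.003,0,0,0,1],[0,0,0.003,0,0,0,1],[0,0,0.003,0,0,0,1],[0,0,0.003,0,0,0,1],[0,0,0.003,0,0,0,1],[0,0,0.003,0,0,0,1],[0,0,0.003,0,0,0,1],[0,0,0.003,0,0,0,1],[0,0,0.003,0,0,0,1],[0,0,0.003,0,0,0,1]]], force=15)

```text
clock: 4.07
position: [0.4664, 0.2256, 0.1928]
ee_rot: [-0.624, -3.079, 0.0]
force: [-0.2, 0.6, 0.0]
width: 0.323
gripper_force: 0.0
```

```bash
python3 -c "
from h import *
go(([.467,.226,.192],rot(YAW-np.pi/2)))"
```

```text
t 4.07 pos [0.4664 0.2256 0.1928] j [-0.78  0.3   0.29  1.89 -0.1   0.96  0.73] w 0.323 F [-0.2  0.6  0. ]
[-0.0004, 0.0005, 0.0008, -0.0, -0.0, 1.0677]
```

Still closing (width 0.32 of 92 mm, about 30 mm).

Emit:
jog_arm(motion=[[[0,0,0,0,0,0,1],[0,0,0,0,0,0,1],[0,0,0,0,0,0,1],[0,0,0,0,0,0,1],[0,0,0,0,0,0,1]]])

```text
clock: 4.48
position: [0.4675, 0.228, 0.1935]
ee_rot: [0.622, 3.077, 0.006]
force: [2.3, 7.3, -0.7]
width: 0.152
gripper_force: 14.9
```

Emit:
jog_arm(motion=[[[0,0.002,0,0,0,0.12,1],[0,0.002,0,0,0,0.24,1],[0,0.002,0,0,0,0.36,1],[0,0.002,0,0,0,0.48,1],[0,0.002,0,0,0,0.6,1],[0,0.002,0,0,0,0.72,1],[0,0.002,0,0,0,0.84,1],[0,0.002,0,0,0,0.96,1],[0,0.002,0,0,0,1.07,1],[0,0.002,0,0,0,1.07,1]]])

```text
clock: 5.32
position: [0.4684, 0.229, 0.1933]
ee_rot: [2.113, 2.324, 0.005]
force: [3.2, 4.1, -2.3]
width: 0.148
gripper_force: 15.0
```

Emit:
jog_arm(motion=[[[0,0,0,0,0,0,1],[0,0,0,0,0,0,1],[0,0,0,0,0,0,1]]])

```text
clock: 5.57
position: [0.4683, 0.2291, 0.1934]
ee_rot: [2.105, 2.331, 0.005]
force: [3.6, 3.9, -2.2]
width: 0.149
gripper_force: 15.0
```

```bash
python3 -c "
from h import *
s,p,r=tool();y=r.as_matrix()[:,1];print(np.arctan2(y[1],y[0]))
go(([.467,.226,.192],rot(YAW-np.pi/2)))"
```

```text
0.10181495522983113
t 5.57 pos [0.4683 0.2291 0.1934] j [-0.96  0.31  0.52  1.9  -0.19  0.97 -0.25] w 0.149 F [ 3.6  3.9 -2.2]
[-0.0029, -0.0016, 0.0013, 0.0029, -0.0019, -0.0014]
```

Emit:
jog_arm(motion=[[[0,0,0,0,0,0,-0.3],[0,0,0,0,0,0,-0.3],[0,0,0,0,0,0,-0.3],[0,0,-0.03,0,0,0,-0.3],[0,0,-0.06,0,0,0,-0.3],[0,0,-0.1,0,0,0,-0.3],[0,0,-0.1,0,0,0,-0.3],[0,0,-0.1,0,0,0,-0.3]]])

```text
clock: 6.23
position: [0.4683, 0.2277, 0.2949]
ee_rot: [2.106, 2.33, 0.007]
force: [0.4, -0.1, -0.4]
width: 0.637
gripper_force: 0.0
```

```bash
sed -i 's/^YAW=.*/YAW=1.674; ORG=np.array([.5512,.2513,.003])/' h.py
cat >> h.py <<'E'
T=np.radians(43); RK=rot(YAW-np.pi/2,T)
def knob(back,out=0): return (cab(-.042-out,0,.064)+RK.apply([0,0,.019-back]),RK)
E
python3 - <<'E'
from h import *
s,p,r=tool();y=r.as_matrix()[:,1];print(np.arctan2(y[1],y[0]))
go(knob(.13))
im=get_image("top"); cv2.imwrite("pics/top3.png",cv2.resize(im[170:225,215:275],None,fx=8,fy=8,interpolation=cv2.INTER_CUBIC)[:,:,::-1])
E
```

```text
0.10068630453584848
t 6.23 pos [0.4683 0.2277 0.2949] j [-1.    0.21  0.55  1.76 -0.12  1.2  -0.32] w 0.637 F [ 0.4 -0.1 -0.4]
[-0.1029, 0.0846, 0.1467, 0.0043, 0.7482, -0.0011]
```

Emit:
jog_arm(motion=[[[-0.03,0.025,0,0,0.12,0,-0.3],[-0.06,0.05,0,0,0.24,0,-0.3],[-0.09,0.075,0,0,0.36,0,-0.3],[-0.103,0.085,0.02,0,0.48,0,-0.3],[-0.103,0.085,0.055,0,0.6,0,-0.3],[-0.103,0.085,0.09,0.004,0.72,0,-0.3],[-0.103,0.085,0.12,0.004,0.748,0,-0.3],[-0.103,0.085,0.145,0.004,0.748,0,-0.3],[-0.103,0.085,0.145,0.004,0.748,0,-0.3],[-0.103,0.085,0.145,0.004,0.748,0,-0.3]]])

```text
clock: 7.12
position: [0.5609, 0.1335, 0.1462]
ee_rot: [-1.682, -1.854, -0.651]
force: [0.8, 0.3, 0.7]
width: 0.651
gripper_force: 0.0
```

Emit:
jog_arm(motion=[[[0,0,0,0,0,0,-0.3],[0,0,0,0,0,0,-0.3],[0,0,0,0,0,0,-0.3]]])

```text
clock: 7.37
position: [0.5628, 0.1346, 0.15]
ee_rot: [-1.678, -1.863, -0.658]
force: [0.4, 0.7, -0.2]
width: 0.646
gripper_force: 0.0
```

Run:
```python
from h import *
go(knob(.13),knob(.05),knob(0))
im=get_image("side"); im2=get_image("top")
a=cv2.resize(im[100:240,230:370],(400,400),interpolation=cv2.INTER_CUBIC);b=cv2.resize(im2[150:230,200:280],(400,400),interpolation=cv2.INTER_CUBIC)
cv2.imwrite("pics/s4.png",np.hstack([a,b])[:,:,::-1])
for n in("side","top"): print(n,proj(n,[cab(-.042,0,.064),cab(-.0145,.085,.203)]))
```

```text
t 7.37 pos [0.5628 0.1346 0.15  ] j [-0.18  0.62  0.42  1.84 -1.01  1.27  0.9 ] w 0.646 F [ 0.4  0.7 -0.2]
[-0.0016, 0.0005, 0.001, -0.0008, 0.0028, 0.0008]
[-0.0013, 0.0005, 0.081, -0.0008, 0.0028, 0.0008]
[-0.0012, 0.0006, 0.131, -0.0008, 0.0028, 0.0008]
side [[311.37541565 209.52568572]
 [281.58943211 165.7765149 ]]
top [[248.03715746 178.26581656]
 [236.38452684 198.31234067]]
```

View pics/s4.png

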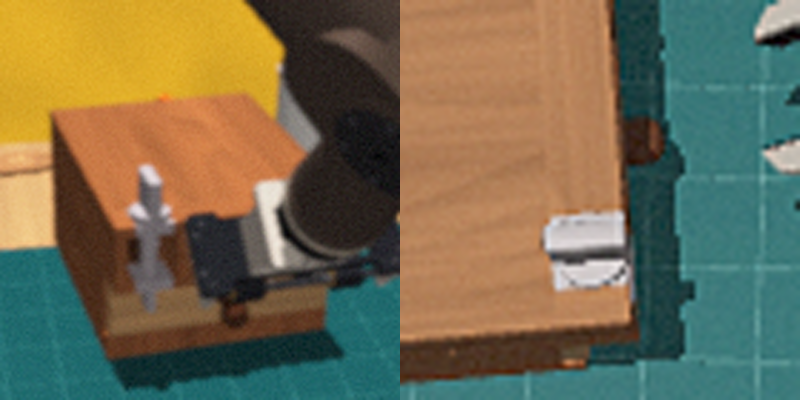

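The key now lies along the slide: it is horizontal in the top crop at (585,235). The knob at (645,140) in the crop, about (248,178) in the full picture, matches the prediction. Advancing.

Emit:
jog_arm(motion=[[[-0.001,0,0.03,0,0,0,-0.3],[-0.001,0,0.06,0,0,0,-0.3],[-0.001,0,0.085,0,0,0,-0.3],[-0.001,0,0.105,0,0,0,-0.3],[-0.001,0,0.12,0,0,0,-0.3],[-0.001,0,0.13,0,0,0,-0.3],[-0.001,0,0.13,0,0,0,-0.3],[-0.001,0,0.13,0,0,0,-0.3]]])

```text
clock: 8.13
position: [0.5532, 0.2206, 0.0523]
ee_rot: [-1.68, -1.859, -0.656]
force: [0.3, -0.7, 0.5]
width: 0.652
gripper_force: 0.0
```

Emit:
jog_arm(motion=[[[0,0,0,0,0,0,1],[0,0,0,0,0,0,1],[0,0,0,0,0,0,1],[0,0,0,0,0,0,1],[0,0,0,0,0,0,1],[0,0,0,0,0,0,1],[0,0,0,0,0,0,1],[0,0,0,0,0,0,1]]], force=25)

```text
clock: 8.8
position: [0.5556, 0.2202, 0.0523]
ee_rot: [-1.683, -1.86, -0.66]
force: [7.3, 1.5, -1.9]
width: 0.293
gripper_force: 25.0
```

Run:
```python
from h import *
go(knob(0),knob(0,.1),knob(0,.195))
```

```text
t 8.8 pos [0.5556 0.2202 0.0523] j [-0.26  0.74  0.32  1.92 -1.19  1.08  1.01] w 0.293 F [ 7.3  1.5 -1.9]
[0.0023, -0.0012, 0.001, 0.0027, 0.0038, -0.0025]
[-0.0711, -0.0008, -0.0669, 0.0027, 0.0038, -0.0025]
[-0.1409, -0.0005, -0.1314, 0.0027, 0.0038, -0.0025]
```

Emit:
jog_arm(motion=[[[-0.007,0.002,-0.0065,0,0,0,1],[-0.022,0.002,-0.0205,0,0,0,1],[-0.037,0.002,-0.0345,0,0,0,1],[-0.052,0.002,-0.0485,0,0,0,1],[-0.067,0.002,-0.0625,0,0,0,1],[-0.082,0.002,-0.0765,0,0,0,1],[-0.097,0.002,-0.0905,0,0,0,1],[-0.112,0.002,-0.1045,0,0,0,1],[-0.127,0.002,-0.1185,0,0,0,1],[-0.14,0.002,-0.1305,0,0,0,1]]])

```text
clock: 9.63
position: [0.5761, 0.0292, 0.0523]
ee_rot: [-1.682, -1.86, -0.658]
force: [7.5, 2.6, -4.9]
width: 0.295
gripper_force: 25.0
```

Emit:
jog_arm(motion=[[[0,0,0,0,0,0,1],[0,0,0,0,0,0,1],[0,0,0,0,0,0,1]]])

```text
clock: 9.88
position: [0.5761, 0.0291, 0.0523]
ee_rot: [-1.684, -1.86, -0.658]
force: [5.4, -1.1, -1.7]
width: 0.293
gripper_force: 25.0
```

Run:
```python
from h import *
go(knob(0,.19))
```

```text
t 9.88 pos [0.5761 0.0291 0.0523] j [-0.    0.81  0.42  1.77 -1.01  1.29  1.1 ] w 0.293 F [ 5.4 -1.1 -1.7]
[0.0038, -0.0019, 0.0025, 0.0014, 0.0045, -0.0032]
```

Emit:
jog_arm(motion=[[[0,0,0,0,0,0,-0.4],[0,0,0,0,0,0,-0.4],[0,0,0,0,0,0,-0.4],[0,0,0,0,0,0,-0.4],[0,0,-0.03,0,0,0,-0.4],[0,0,-0.07,0,0,0,-0.4],[0,0,-0.11,0,0,0,-0.4],[0,0,-0.15,0,0,0,-0.4],[0,0,-0.15,0,0,0,-0.4],[0,0,-0.15,0,0,0,-0.4]]])

```text
clock: 10.72
position: [0.5858, -0.0732, 0.1636]
ee_rot: [-1.684, -1.86, -0.658]
force: [-0.2, 0.6, -0.2]
width: 0.701
gripper_force: 0.0
```

```bash
sed -i 's/\[.5512,.2513/[.5527,.2513/' h.py
python3 - <<'E'
from h import *
print(proj("top",[cab(-.042-.19,0,.064),cab(-.042-.19,0,.064)]))
K0=[.530,-.158]
go((K0+[.15],rot(-np.pi/2+.01)))
im=get_image("side"); im2=get_image("top")
a=cv2.resize(im[110:345,240:440],(400,470),interpolation=cv2.INTER_CUBIC);b=cv2.resize(im2[130:235,240:360],(400,350),interpolation=cv2.INTER_CUBIC)
o=np.zeros((470,800,3),np.uint8);o[:,:400]=a;o[:350,400:]=b
cv2.imwrite("pics/s5.png",o[:,:,::-1])
E
```

```text
[[311.57637252 173.01601842]
 [311.57637252 173.01601842]]
t 10.72 pos [ 0.5858 -0.0732  0.1636] j [ 0.11  0.73  0.5   1.58 -0.88  1.54  1.01] w 0.701 F [-0.2  0.6 -0.2]
[-0.0672, -0.064, -0.0435, -0.6167, -0.5624, 1.575]
```

View pics/s5.png

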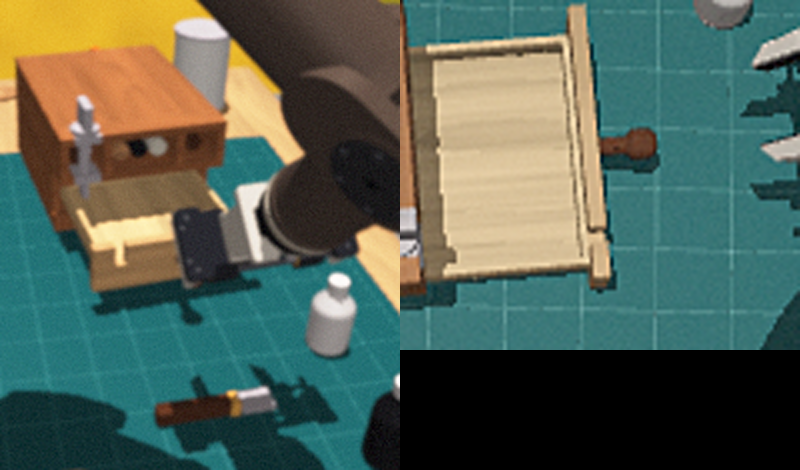

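Run:
```python
from h import *
go(([.53,-.158,.20],rot(-np.pi/2+.01)))
```

```text
t 10.82 pos [ 0.5848 -0.0697  0.1617] j [ 0.11  0.74  0.49  1.59 -0.88  1.54  1.01] w 0.703 F [ 0.1  0.1 -0.7]
[-0.0343, -0.0638, -0.0838, -0.6234, -0.5616, 1.5759]
```

Emit:
jog_arm(motion=[[[-0.01,-0.018,-0.025,-0.042,-0.037,0.105,-0.4],[-0.02,-0.036,-0.05,-0.083,-0.075,0.21,-0.4],[-0.034,-0.064,-0.084,-0.125,-0.112,0.315,-0.4],[-0.034,-0.064,-0.084,-0.166,-0.15,0.42,-0.4],[-0.034,-0.064,-0.084,-0.208,-0.187,0.525,-0.4],[-0.034,-0.064,-0.084,-0.249,-0.225,0.63,-0.4],[-0.034,-0.064,-0.084,-0.291,-0.262,0.735,-0.4],[-0.034,-0.064,-0.084,-0.332,-0.3,0.84,-0.4],[-0.034,-0.064,-0.084,-0.374,-0.337,0.945,-0.4],[-0.034,-0.064,-0.084,-0.416,-0.374,1.05,-0.4]]])

```text
clock: 11.65
position: [0.5293, -0.1571, 0.1998]
ee_rot: [-2.821, -0.772, -0.269]
force: [-0.3, -0.6, -0.2]
width: 0.7
gripper_force: 0.0
```

Run:
```python
from h import *
np.set_printoptions(precision=4,suppress=True)
go(([.53,-.158,.20],rot(-np.pi/2+.01)))
```

```text
t 11.65 pos [ 0.5293 -0.1571  0.1998] j [-0.31  0.47  0.98  1.88 -0.73  1.16 -0.05] w 0.7 F [-0.3 -0.6 -0.2]
[0.0002, 0.0011, -0.0003, -0.2065, -0.186, 0.5212]
```

Emit:
jog_arm(motion=[[[0,0,0,-0.041,-0.037,0.105,-0.4],[0,0,0,-0.083,-0.074,0.21,-0.4],[0,0,0,-0.124,-0.112,0.31,-0.4],[0,0,0,-0.165,-0.149,0.42,-0.4],[0,0,0,-0.207,-0.186,0.521,-0.4],[0,0,0,-0.207,-0.186,0.521,-0.4],[0,0,0,-0.207,-0.186,0.521,-0.4],[0,0,0,-0.207,-0.186,0.521,-0.4]]])

```text
clock: 12.32
position: [0.5294, -0.1586, 0.2002]
ee_rot: [-3.14, -0.028, -0.004]
force: [-0.2, 0.6, -0.0]
width: 0.697
gripper_force: 0.0
```

Run:
```python
from h import *
np.set_printoptions(precision=4,suppress=True)
t=cv2.imread("pics/top0.png")
# handle: dark-brown pixels around the knife in the first picture
h=cv2.cvtColor(t,cv2.COLOR_BGR2HSV); m=((h[...,0]<20)&(h[...,2]<120)&(h[...,1]>80)).astype(np.uint8); m[:,:355]=0;m[:,380:]=0;m[:170]=0;m[215:]=0
r=cv2.minAreaRect(cv2.findNonZero(m)); print(m.sum(),r,onz("top",[r[0]],.022))
b=onz("top",cv2.boxPoints(r),.022); print(b)
s,p,rr=tool(); print(rr.as_matrix())
for z in(.1,.008): go(([.53,-.158,z],rot(-np.pi/2+.01)))
for n in("side",):
  im=get_image(n); cv2.imwrite("pics/s6.png",cv2.resize(im[220:350,300:440],None,fx=4,fy=4,interpolation=cv2.INTER_CUBIC)[:,:,::-1])
```

```text
189 ((366.6852722167969, 191.9088134765625), (30.44851303100586, 7.0560784339904785), 85.60128784179688) [[ 0.5326 -0.1552  0.022 ]]
[[ 0.5797 -0.1413  0.022 ]
 [ 0.582  -0.1633  0.022 ]
 [ 0.4862 -0.1689  0.022 ]
 [ 0.484  -0.1471  0.022 ]]
[[ 0.9998  0.0176  0.0025]
 [ 0.0176 -0.9998  0.001 ]
 [ 0.0025 -0.001  -1.    ]]
t 12.32 pos [ 0.5294 -0.1586  0.2002] j [-0.6   0.59  1.23  1.85 -0.62  1.15 -0.7 ] w 0.697 F [-0.2  0.6 -0. ]
[0.0004, -0.0004, 0.1002, -0.001, -0.0025, 0.0076]
t 12.32 pos [ 0.5294 -0.1586  0.2002] j [-0.6   0.59  1.23  1.85 -0.62  1.15 -0.7 ] w 0.697 F [-0.2  0.6 -0. ]
[0.0002, -0.0004, 0.1922, -0.001, -0.0025, 0.0076]
```

View pics/s6.png

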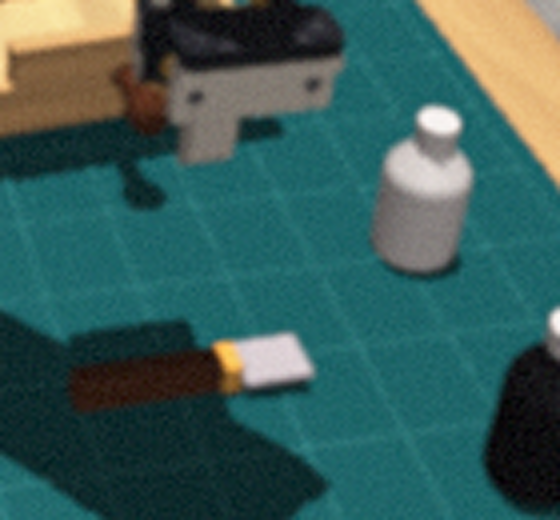

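The knife lies undisturbed at about (155,375) in the crop, and the glue bottle is well clear. Descending.

Emit:
jog_arm(motion=[[[0.001,-0.001,0.04,0,0,-0.02,-0.4],[0.001,-0.001,0.08,0,0,-0.02,-0.4],[0.001,-0.001,0.12,0,0,-0.02,-0.4],[0.001,-0.001,0.15,0,0,-0.02,-0.4],[0.001,-0.001,0.17,0,0,-0.02,-0.4],[0.001,-0.001,0.182,0,0,-0.02,-0.4],[0.001,-0.001,0.182,0,0,-0.02,-0.4],[0.001,-0.001,0.182,0,0,-0.02,-0.4]]])

```text
clock: 13.03
position: [0.5315, -0.1589, 0.0196]
ee_rot: [3.141, 0.052, 0.006]
force: [-0.1, -0.3, 0.2]
width: 0.702
gripper_force: 0.0
```

Run:
```python
from h import *
go(([.531,-.1572,.008],rot(-np.pi/2+.04)))
```

```text
t 13.03 pos [ 0.5315 -0.1589  0.0196] j [-0.43  0.79  0.96  2.   -0.9   0.84 -0.49] w 0.702 F [-0.1 -0.3  0.2]
[-0.0005, -0.0017, 0.0116, 0.0002, -0.0036, -0.007]
```

Emit:
jog_arm(motion=[[[0,-0.001,0.011,0,0,0,-0.4],[0,-0.001,0.011,0,0,0,1],[0,-0.001,0.011,0,0,0,1],[0,-0.001,0.011,0,0,0,1],[0,-0.001,0.011,0,0,0,1],[0,-0.001,0.011,0,0,0,1],[0,-0.001,0.011,0,0,0,1],[0,-0.001,0.011,0,0,0,1],[0,-0.001,0.011,0,0,0,1],[0,-0.001,0.011,0,0,0,1]]], force=20)

```text
clock: 13.87
position: [0.5317, -0.157, 0.0081]
ee_rot: [3.141, 0.053, 0.005]
force: [-0.9, 0.9, 2.2]
width: 0.214
gripper_force: 20.0
```

Emit:
jog_arm(motion=[[[0,0,0,0,0,0,1],[0,0,0,0,0,0,1],[0,0,-0.03,0,0,0,1],[0,0,-0.06,0,0,0,1],[0,0,-0.1,0,0,0,1],[0,0,-0.14,0,0,0,1],[0,0,-0.17,0,0,0,1],[0,0,-0.17,0,0,0,1]]])

```text
clock: 14.53
position: [0.5333, -0.159, 0.1834]
ee_rot: [3.138, 0.052, 0.016]
force: [1.2, -1.5, -0.7]
width: 0.218
gripper_force: 20.0
```

```bash
cat >> h.py <<'E'
def place(z,out=.10): return (cab(-out,0,z),rot(YAW-np.pi/2))
E
python3 - <<'E'
from h import *
go(place(.19),place(.055))
E
```

```text
t 14.53 pos [ 0.5333 -0.159   0.1834] j [-0.59  0.61  1.2   1.87 -0.64  1.11 -0.68] w 0.218 F [ 1.2 -1.5 -0.7]
[0.0401, -0.3097, -0.0101, 0.0106, -0.0054, -1.6408]
[0.0387, -0.3101, 0.1249, 0.0106, -0.0054, -1.6408]
```

```bash
cat >> h.py <<'E'
def place(z,out=.128,y=0.,th=.61): return (cab(-out,y,z),rot(YAW-np.pi/2-th))
E
python3 - <<'E'
from h import *
px=np.array([[568,8],[590,285],[586,8],[609,285]])/1.;px=(px-[400,0])*[.3,.3]+[240,130]
P=onz("top",px,.100)-ORG; print("front, cab x,y",np.c_[P@cx,P@cy].round(4))
go(place(.19),place(.055))
E
```

```text
front, cab x,y [[-0.1772 -0.1194]
 [-0.1745  0.1289]
 [-0.1931 -0.1182]
 [-0.1907  0.1302]]
t 14.53 pos [ 0.5333 -0.159   0.1834] j [-0.59  0.61  1.2   1.87 -0.64  1.11 -0.68] w 0.218 F [ 1.2 -1.5 -0.7]
[0.042, -0.2818, -0.01, 0.0079, -0.0078, -1.0308]
[0.0406, -0.2822, 0.125, 0.0079, -0.0078, -1.0308]
```

Emit:
jog_arm(motion=[[[0.005,-0.02,-0.02,0,0,-0.1,1],[0.01,-0.055,-0.02,0,0,-0.21,1],[0.015,-0.09,-0.02,0,0,-0.315,1],[0.02,-0.125,-0.02,0,0,-0.42,1],[0.025,-0.16,-0.02,0,0,-0.525,1],[0.03,-0.195,-0.02,0,0,-0.63,1],[0.035,-0.23,-0.02,0,0,-0.735,1],[0.04,-0.26,-0.02,0,0,-0.84,1],[0.042,-0.275,-0.02,0,0,-0.945,1],[0.042,-0.282,-0.02,0.008,-0.008,-1.03,1]]])

```text
clock: 15.37
position: [0.5629, 0.1305, 0.197]
ee_rot: [-2.693, -1.604, 0.009]
force: [0.6, -0.1, -1.8]
width: 0.217
gripper_force: 20.0
```

Emit:
jog_arm(motion=[[[0,0,0,0,0,0,1],[0,0,0,0,0,0,1],[0,0,0,0,0,0,1],[0,0,0,0,0,0,1]]])

```text
clock: 15.7
position: [0.5634, 0.1249, 0.1979]
ee_rot: [-2.706, -1.585, 0.009]
force: [0.1, 1.0, -0.8]
width: 0.22
gripper_force: 20.0
```

Run:
```python
from h import *
go(place(.12),place(.055))
im=get_image("side"); im2=get_image("top")
a=cv2.resize(im[90:270,240:420],(400,400),interpolation=cv2.INTER_CUBIC);b=cv2.resize(im2[130:235,235:340],(400,400),interpolation=cv2.INTER_CUBIC)
cv2.imwrite("pics/s7.png",np.hstack([a,b])[:,:,::-1])
```

```text
t 15.7 pos [0.5634 0.1249 0.1979] j [-0.96  0.52  0.97  1.78 -0.48  1.11 -0.34] w 0.22 F [ 0.1  1.  -0.8]
[0.0006, 0.0032, 0.0749, -0.0073, 0.0021, -0.0043]
[0.0007, 0.0037, 0.1399, -0.0073, 0.0021, -0.0043]
```

View pics/s7.png

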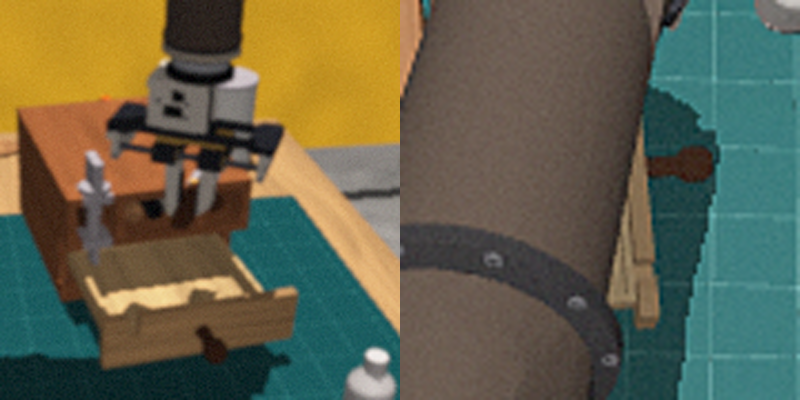

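The gripper holds the knife at about (185,200) over the open drawer, in the side crop. Lowering in steps.

Emit:
jog_arm(motion=[[[0.0006,0.0035,0.03,-0.007,0.002,-0.004,1],[0.0006,0.0035,0.06,-0.007,0.002,-0.004,1],[0.0006,0.0035,0.085,-0.007,0.002,-0.004,1],[0.0006,0.0035,0.105,-0.007,0.002,-0.004,1],[0.0006,0.0035,0.12,-0.007,0.002,-0.004,1],[0.0006,0.0035,0.13,-0.007,0.002,-0.004,1],[0.0006,0.0035,0.13,-0.007,0.002,-0.004,1],[0.0006,0.0035,0.13,-0.007,0.002,-0.004,1]]])

```text
clock: 16.47
position: [0.5659, 0.1249, 0.0681]
ee_rot: [-2.705, -1.597, 0.001]
force: [-0.6, -0.0, -0.4]
width: 0.216
gripper_force: 20.0
```

Run:
```python
from h import *
go(place(.048))
```

```text
t 16.47 pos [0.5659 0.1249 0.0681] j [-0.85  0.67  0.82  1.9  -0.64  0.86 -0.2 ] w 0.216 F [-0.6 -0.  -0.4]
[-0.0008, 0.0005, 0.0171, -0.0006, 0.0002, 0.0029]
```

Free so far. Lowering the last 17 mm, then releasing.

Emit:
jog_arm(motion=[[[0,0,0.008,0,0,0,1],[0,0,0.014,0,0,0,1],[0,0,0.017,0,0,0,1],[0,0,0.017,0,0,0,1],[0,0,0.017,0,0,0,1]]])

```text
clock: 16.88
position: [0.5665, 0.1257, 0.0515]
ee_rot: [-2.704, -1.598, -0.003]
force: [0.6, 1.3, 0.3]
width: 0.22
gripper_force: 20.0
```

Emit:
jog_arm(motion=[[[0,0,0,0,0,0,0.2],[0,0,0,0,0,0,0.2],[0,0,0,0,0,0,0.2],[0,0,0,0,0,0,0.2],[0,0,-0.02,0,0,0,0.2],[0,0,-0.05,0,0,0,0.2],[0,0,-0.09,0,0,0,0.2],[0,0,-0.13,0,0,0,0.2],[0,0,-0.17,0,0,0,0.2],[0,0,-0.17,0,0,0,0.2]]])

```text
clock: 17.72
position: [0.5695, 0.1245, 0.2281]
ee_rot: [2.703, 1.596, 0.015]
force: [1.2, -0.4, -0.5]
width: 0.399
gripper_force: 0.0
```

```bash
cat >> h.py <<'E'
def push(out,z=.085): return (cab(-out,0.0,z),rot(YAW-np.pi/2,np.radians(30)))
E
python3 - <<'E'
from h import *
go(push(.33,.20),push(.33,.06))
im=get_image("side")
cv2.imwrite("pics/s8.png",cv2.resize(im[90:270,240:420],(500,500),interpolation=cv2.INTER_CUBIC)[:,:,::-1])
E
```

```text
t 17.72 pos [0.5695 0.1245 0.2281] j [-0.97  0.49  0.99  1.74 -0.45  1.15 -0.35] w 0.399 F [ 1.2 -0.4 -0.5]
[-0.1683, 0.1121, 0.0247, 0.1672, 0.5025, -0.5907]
[-0.1693, 0.1112, 0.1647, 0.1672, 0.5025, -0.5907]
```

View pics/s8.png

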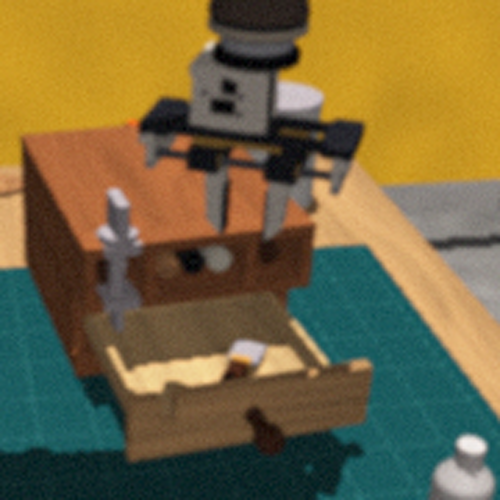

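The knife lies in the tray, with the blade visible at (245,350) in the crop, and the drawer is still open. I'll regrip the knob as before and push.

Run:
```python
from h import *
go(knob(.13,.192))
```

```text
t 17.77 pos [0.5682 0.125  0.2249] j [-0.97  0.49  0.99  1.74 -0.45  1.15 -0.35] w 0.4 F [-0.5  0.5 -0. ]
[-0.1518, 0.1017, 0.0764, 0.2327, 0.723, -0.575]
```

Emit:
jog_arm(motion=[[[-0.02,0.013,-0.02,0.025,0.08,-0.062,-0.3],[-0.04,0.027,-0.02,0.05,0.155,-0.123,-0.3],[-0.065,0.043,-0.02,0.075,0.23,-0.185,-0.3],[-0.09,0.06,-0.02,0.1,0.31,-0.246,-0.3],[-0.115,0.077,-0.01,0.125,0.385,-0.308,-0.3],[-0.14,0.094,0.01,0.15,0.465,-0.37,-0.3],[-0.152,0.102,0.035,0.175,0.54,-0.431,-0.3],[-0.152,0.102,0.06,0.2,0.62,-0.493,-0.3],[-0.152,0.102,0.076,0.225,0.697,-0.555,-0.3],[-0.152,0.102,0.076,0.233,0.723,-0.575,-0.3]]])

```text
clock: 18.6
position: [0.5793, -0.0592, 0.1389]
ee_rot: [-1.678, -1.846, -0.651]
force: [-1.3, 0.1, -0.9]
width: 0.649
gripper_force: 0.0
```

Emit:
jog_arm(motion=[[[0,0,0,0,0,0,-0.3],[0,0,0,0,0,0,-0.3],[0,0,0,0,0,0,-0.3],[0,0,0,0,0,0,-0.3]]])

```text
clock: 18.93
position: [0.5827, -0.0556, 0.1469]
ee_rot: [-1.678, -1.861, -0.653]
force: [1.1, -0.2, -0.8]
width: 0.648
gripper_force: 0.0
```

Run:
```python
from h import *
go(knob(0,.192))
```

```text
t 18.93 pos [ 0.5827 -0.0556  0.1469] j [ 0.06  0.75  0.54  1.62 -0.91  1.52  1.04] w 0.648 F [ 1.1 -0.2 -0.8]
[0.0003, 0.0023, 0.1281, -0.0045, 0.0034, -0.0014]
```

Emit:
jog_arm(motion=[[[-0.001,0.001,0.03,-0.004,0.003,0,-0.3],[-0.001,0.001,0.06,-0.004,0.003,0,-0.3],[-0.001,0.001,0.085,-0.004,0.003,0,-0.3],[-0.001,0.001,0.105,-0.004,0.003,0,-0.3],[-0.001,0.001,0.12,-0.004,0.003,0,-0.3],[-0.001,0.001,0.127,-0.004,0.003,0,-0.3],[-0.001,0.001,0.127,-0.004,0.003,0,-0.3],[-0.001,0.001,0.127,-0.004,0.003,0,-0.3]]])

```text
clock: 19.6
position: [0.574, 0.028, 0.052]
ee_rot: [-1.68, -1.856, -0.659]
force: [0.2, -0.9, -0.4]
width: 0.655
gripper_force: 0.0
```

Emit:
jog_arm(motion=[[[0,0,0,0,0,0,1],[0,0,0,0,0,0,1],[0,0,0,0,0,0,1],[0,0,0,0,0,0,1],[0,0,0,0,0,0,1],[0,0,0,0,0,0,1],[0,0,0,0,0,0,1],[0,0,0,0,0,0,1]]], force=25)

```text
clock: 20.27
position: [0.5762, 0.0278, 0.0514]
ee_rot: [-1.682, -1.857, -0.663]
force: [9.3, 1.0, -1.5]
width: 0.293
gripper_force: 25.0
```

Run:
```python
from h import *
go(knob(0,.192))
s,p,r=tool(); print("to shut grip", r.inv().apply(np.array([.5556,.2202,.0523])-p))
```

```text
t 20.27 pos [0.5762 0.0278 0.0514] j [-0.03  0.82  0.46  1.77 -1.04  1.32  1.13] w 0.293 F [ 9.3  1.  -1.5]
[0.0038, -0.0004, 0.0012, 0.0033, 0.0001, -0.003]
to shut grip [ 0.14209485 -0.00154607  0.13126946]
```

Emit:
jog_arm(motion=[[[0.004,0.001,0.0037,0,0,0,1],[0.012,0.001,0.011,0,0,0,1],[0.02,0.001,0.0185,0,0,0,1],[0.028,0.001,0.0259,0,0,0,1],[0.036,0.001,0.0332,0,0,0,1],[0.044,0.001,0.0406,0,0,0,1],[0.052,0.001,0.048,0,0,0,1],[0.06,0.001,0.0554,0,0,0,1],[0.068,0.001,0.0628,0,0,0,1],[0.076,0.001,0.0702,0,0,0,1]]])

```text
clock: 21.1
position: [0.5651, 0.131, 0.0515]
ee_rot: [-1.682, -1.856, -0.659]
force: [4.5, -0.9, -4.4]
width: 0.294
gripper_force: 25.0
```

Emit:
jog_arm(motion=[[[0.008,0,0.0074,0,0,0,1],[0.016,0,0.0148,0,0,0,1],[0.024,0,0.0222,0,0,0,1],[0.032,0,0.0295,0,0,0,1],[0.04,0,0.0369,0,0,0,1],[0.048,0,0.0443,0,0,0,1],[0.056,0,0.0517,0,0,0,1],[0.062,0,0.057,0,0,0,1],[0.0665,0,0.0613,0,0,0,1],[0.0665,0,0.0613,0,0,0,1]]])

```text
clock: 21.93
position: [0.5556, 0.2202, 0.0515]
ee_rot: [-1.683, -1.856, -0.657]
force: [4.5, -0.8, -9.7]
width: 0.296
gripper_force: 25.0
```

Emit:
jog_arm(motion=[[[0.001,0,0.001,0,0,0,1],[0.001,0,0.001,0,0,0,1],[0.001,0,0.001,0,0,0,1]]])

```text
clock: 22.18
position: [0.5556, 0.2203, 0.0515]
ee_rot: [-1.685, -1.856, -0.657]
force: [4.2, -7.7, -4.3]
width: 0.297
gripper_force: 25.0
```

Emit:
jog_arm(motion=[[[0.002,0,0.002,0,0,0,1],[0.002,0,0.002,0,0,0,1],[0,0,0,0,0,0,-0.4],[0,0,0,0,0,0,-0.4],[0,0,0,0,0,0,-0.4],[0,0,0,0,0,0,-0.4],[0,0,-0.03,0,0,0,-0.4],[0,0,-0.07,0,0,0,-0.4],[0,0,-0.11,0,0,0,-0.4],[0,0,-0.15,0,0,0,-0.4]]])

```text
clock: 23.02
position: [0.5648, 0.1207, 0.1632]
ee_rot: [-1.677, -1.855, -0.657]
force: [1.3, -0.1, 0.7]
width: 0.699
gripper_force: 0.0
```

Emit:
jog_arm(motion=[[[-0.1,0,-0.03,0,0,0,-0.4],[-0.1,0,-0.03,0,0,0,-0.4],[-0.1,0,-0.03,0,0,0,-0.4],[-0.1,0,-0.03,0,0,0,-0.4],[-0.1,0,-0.03,0,0,0,-0.4]]])

```text
clock: 23.43
position: [0.5746, 0.0273, 0.1149]
ee_rot: [-1.68, -1.852, -0.658]
force: [1.2, -0.3, 0.2]
width: 0.703
gripper_force: 0.0
```

Run:
```python
from h import *
im=get_image("side"); im2=get_image("top")
a=cv2.resize(im[90:270,220:400],(400,400),interpolation=cv2.INTER_CUBIC);b=cv2.resize(im2[120:240,200:320],(400,400),interpolation=cv2.INTER_CUBIC)
cv2.imwrite("pics/s9.png",np.hstack([a,b])[:,:,::-1])
s=observe();print(s["force"],s["position"],s["clock"]); print(proj("top",[cab(-.055,0,.064)]))
```

```text
[-0.04604218  0.46368493  0.67210721] [0.57466403 0.02953282 0.11589009] 23.5333
[[252.42751336 177.44686921]]
```

View pics/s9.png

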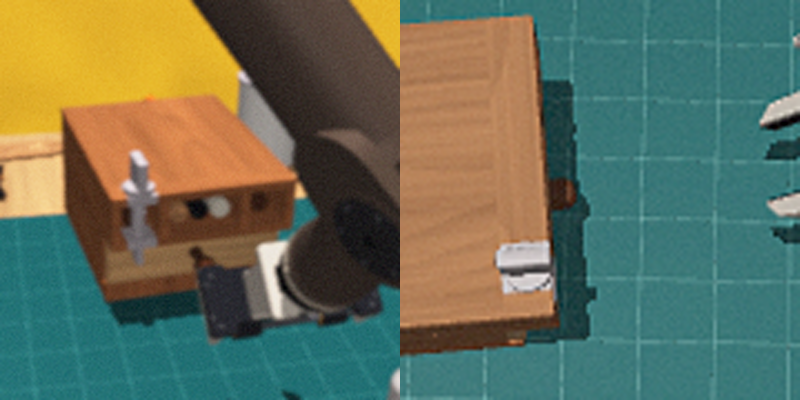

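The drawer is shut: the knob end is at column 253, the same as at the start. The gripper is clear of everything.

```bash
python3 -c "
from cell import *
print(sign_off())"
```

```text
the job is handed in; nothing more can be done
None
```

I turned the lock key in line with the slide, laid the knife on the drawer floor, pushed the drawer shut with it inside, and handed the job in at about 23.5 s; no verdict came back.

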